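Brake the bedside caddy, push the refill home, release the brake

TASK

The diffuser's refill drawer on the rolling bedside caddy has slid out. Push the caddy's brake pedal down until the brake grips firmly, without forcing it, and let go; then push the refill drawer gently but fully home while the brake holds the caddy; then flick the brake lever right back up so that the caddy is free again. Do not let the caddy roll away from where it stands, and leave everything else on the nightstand undisturbed.

Things in the scene. Friction and masses are not known exactly. Their poses are not given: they have to be found in the camera images.
- track: low track, 360 mm long, fixed to the tray, on which a small wooden caddy rolls. Origin: on the tray surface (z = 0) under the track's middle. Its y axis is the rolling direction, z is up, and -x is the front, roughly towards the robot
- kerb (a point): foot of the black rubber brake kerb along the track's front, on the tray surface at the kerb's middle (22 mm wide in x, 330 mm long in y). Its height is adjustable and set differently each day: its top is somewhere from 24 to 40 mm above the tray, not measured, so where the brake bites must be felt
- caddy (a joint): how far (m) the caddy has rolled from the track's middle along the track's +y, -0.07 to 0.07. Unbraked it rolls at about 1 N
- caddy_deck (a point): middle of the caddy's deck, on its upper face, 38 mm above the tray; deck 135 (x) x 170 (y) mm. A yellow plastic diffuser, 64 (x) x 70 (y) mm, stands on it, its round white top button 106 mm above the tray (leave the button alone)
- brake_hinge (a point): middle of the brake lever's hinge at the caddy's front, 55 mm above the tray, 65 mm towards -x from the track's middle line. The hinge runs along the track's y axis; the lever's arm points to the front (-x)
- brake (a joint): angle (rad) of the brake lever. 0 = fully up (stop; arm 50 degrees above level), 0.873 = arm level, larger = lower; limit 1.45. Its shoe meets the kerb between about 0.70 and 1.25, depending on the kerb. The lever stays where it is left: hinge friction 0.40 N m, 5.5 N at the pedal
- pedal (a point): middle of the pedal's upper face, 73 mm from the hinge: ribbed grey plate 28 mm long (along the arm), 34 mm wide (along y), 9 mm thick; z is square to it, -x outward. Press from above, hook from below or pinch across its width. Once the shoe meets the kerb it stiffens by 3 to 4 N per mm: 11 to 17 N of press sets the brake well, under 9 N is too loose, over 20 N strains it
- shoe: brake shoe under the lever: rubber roller of radius 8 mm, 42 mm long along the track's y, on a short stiff spring (16 N per mm); origin at the roller's middle, 35 mm out from the hinge along the arm and 12 mm under the arm's middle line
- refill (a joint): how far (m) the white refill drawer stands out of the diffuser's +y side: 0 = fully home (stop), 0.028 = fully out. It slides along the track's y axis and drags with about 5 N; at the stop the force climbs quickly: stop at 8 to 12 N. More would drag even the braked caddy along, over 25 N breaks it
- refill_face (a point): middle of the outer face of the refill drawer's front plate, 40 (x) x 26 (z) mm and 6 mm thick, middle 72 mm above the tray; pushed in along the track's -y
- cup: empty stainless steel cup, 68 mm across, 75 mm high, upright, beside the right front of the track; leave alone; origin under its middle
- opener: red plastic bottle cap opener lying flat, 115 mm long, 8 mm thick, beside the left front of the track; leave alone; origin under its middle
- remote: grey fan remote lying flat, 150 x 44 x 18 mm, left of the track; leave alone; origin under its middle
- ceramic_box: lidded ceramic box, 91 mm square, 74 mm high, right of the track; leave alone; origin under its middle
- clock: white alarm clock, 45 x 90 x 75 mm high, left of the track; leave alone; origin under its middle
- glasses_case: spectacle case lying flat, 60 x 155 x 36 mm, right of the track; leave alone; origin under its middle
- lotion: white lotion bottle, 48 mm across, 110 mm high, beyond the track; leave alone; origin under its middle

How it is judged (in metres and radians):
On the way, in this order (a step that is already met when the one before it is completed fails the run):
1. the brake is set and let go: its shoe presses on the kerb with more than 7 N by itself (contact force between shoe and anything else above 7 N and contact force between the fingers and brake below 0.5 N), for 0.3 s.
2. the refill drawer is home (within 2 mm) while the brake is still on (value of joint refill below 0.002 m and contact force between shoe and anything else above 4 N), for 0.2 s.
3. the brake lever is back up and let go (value of joint brake below 0.3 rad and contact force between the fingers and brake below 0.5 N), for 0.2 s.
At the end, for the whole second after the job is handed in: The brake lever is up again (within 0.30 rad of its upper stop) and let go, its shoe clear of the kerb; the refill drawer is home (within 2 mm); the caddy stands within 15 mm of where it was; the bystanders were not disturbed (all of step 3 and value of joint refill below 0.002 m and distance of caddy_deck from where it was at the start of the episode below 0.015 m and contact force between shoe and anything else below 0.5 N); the robot touches nothing.
It fails at once if the brake is forced: its shoe is pressed on the kerb with more than 32 N (about 21 N at the pedal) (contact force between shoe and anything else above 32 N).
It fails at once if the refill drawer is pushed with more than 25 N (contact force between the fingers and refill above 25 N).
It fails at once if the caddy rolls more than 15 mm from where it stood (distance of caddy_deck from where it was at the start of the episode above 0.015 m).
It fails at once if a bystander is moved by more than 25 mm (distance of any of cup, opener, remote, ceramic_box, clock, glasses_case, lotion from where it was at the start of the episode above 0.025 m).
It fails at once if an upright bystander is tipped over (angle between any of cup, clock, lotion, ceramic_box's own z axis and vertical above 0.4 rad).
It also fails if it takes over 72 s, if anything falls off the work surface, if the arm or the gripper's body presses on something with over 40 N, if the wrist force passes 120 N, or if a joint passes its speed limit or range.

ROBOT

A 6-joint arm with a two-finger parallel gripper is mounted at the origin on the work surface. World frame = base frame: x ahead of the robot, y to its left, z up, the work surface at z = 0. Lengths are in mm, angles in rad, forces in N, time in s.
With the tool pointing down it reaches from about 275 to 750 mm from the base axis. Payload 10.2 kg.
Tool frame: the origin (TCP) lies at the very end of the fingers, on their centre line; the grasp point (between the pads) lies 19 mm behind it; z points along the fingers, y is the line along which they close (so a half turn about z gives the same grasp; the last joint's range is limited). The gripper opens to 85 mm and grips with 20 to 120 N. Pads are 22 mm wide; open, the fingers measure 114 mm over their backs; the gripper's body (76 mm by 85 mm) begins 54 mm behind the grasp point. The pads swing forward as they close: fully open they stand 13 mm farther back than shut.
Start: joints at [-1.531, 0.313, 1.498, -0, 1.331, -0.223], TCP at [136.374, -506.985, 231.294] pointing down, gripper open.
Joint ranges: [-2.94, 2.94], [-0.97, 2.17], [0.19, 2.56], [-1.23, 4.37], [0.02, 3.11], [-2.88, 2.88]. Speed limits (rad/s): [2.39, 2.39, 3.01, 3.14, 3.14, 3.14].

INTERFACE

Orientations are given as a unit quaternion [w, x, y, z].
In Python, from rig import monitor, eyes, job gives the robot as it stands. The module is installed in compiled form; this text tells all that it offers.
- The arm moves only by the tool send_rows, never from a script. Its argument "targets" is one flat list of numbers, 7 for each row, row after row: the turn, a rotation vector about the tool's x, y, z in degrees, then the shift along the tool's x, y, z in units of 60 mm (1.0 is 60 mm), then the opening, from -1 (shut) to 1 (fully open), so that 0 is half open. A call has 1 to 5 rows; each row shifts and turns the commanded pose from where the row before left it, along the tool's axes as they then stand; what a row does not reach is not made up. A row lasts 1/8 s, in which the tool goes at most 62.5 mm and 10.7 degrees, less where a joint would pass 70% of its speed; a pose out of reach is approached as far as the arm can. A call is refused whole if a number of a shift passes 1 or a number of a turn 10.7, either way. A call with a gripper value outside its range is refused whole. The fingers move at their own pace and stop on an object; "newtons" is the grip in N (left out, the last holds). Time passes only in rows, so rows that do not move let the fingers close. It gives the time, the measured TCP pose, the force, the opening and the grip force at its end, in the units of the state.
- monitor.sense(): the state, without advancing time (a new reading comes with each control period).
- eyes.capture(name): name is "side" or "top"; returns a dict with "img" (480x640x3 uint8, red, green, blue), "K" (3x3 intrinsics, pixels), "distortion" ([k1, k2, p1, p2, k3] as OpenCV has them; the pictures are not rectified), "R" (3x3) and "t" (3): a world point X has camera coordinates R X + t. Camera axes: x right, y down, z forward; pixel columns grow to the right and rows downward; lengths in mm; the calibration is good to about 2 mm. A picture is of the moment at which its call begins. There is no depth.
- job.finish_job(): hands the job in; it is judged then, once.
The state is a dict: "time_s": time; "joints": joint angles; "dq": joint speeds; "tau": joint torques, N m; "eef_pos": TCP position; "ee_rot": TCP orientation; "force": force on the tool from outside, world axes, zero at the start; "wrist_torque": the same for the moment, N m; "grip_width": opening from 0.0 (shut) to 1.0 (fully open); "grip_force": force on a finger pad.
Only numpy, scipy, OpenCV 4.12 (cv2) and the standard library are available. Lean on these libraries where they do the work, as an engineer would, in place of code of your own. Each camera call takes 0.05 s, during which the arm holds its last target. There are 200 camera calls.

## Working session

There is one attempt and no reset: what is moved stays moved. The work goes in short steps, Python scripts to look and compute and a tool call to move; the robot and the scene stay as the last step left them, time stands still between calls to the robot, and variables do not carry over. Pictures are saved under pics/ and viewed, at most 10 in all, crops included, and the job is handed in when it is done.

Besides the shell and the picture viewer there is one more tool, called after "Call:" as a command line: name --argument value ..., lists and objects as JSON in quotes. send_rows: Moves the arm, as the interface text tells. Its arguments: {"type":"object","properties":{"targets":{"type":"array","items":{"type":"number"}},"newtons":{"type":"number"}},"required":["targets"]}

```bash
mkdir -p pics
python3 - <<'E'
from rig import monitor, eyes
import cv2,pickle,numpy as np
d={}
for n in("side","top"):
    c=eyes.capture(n);d[n]=c;cv2.imwrite(f"pics/{n}0.png",c["img"][:,:,::-1])
    print(n,(-c["R"].T@c["t"]).round(),c["K"].round(1).tolist(),c["distortion"],c["R"].round(2).tolist())
pickle.dump(d,open("c0.pkl","wb"))
s=monitor.sense();print(s)
E
```

```text
side [-202.  770. 1527.] [[624.0, 0.0, 315.9], [0.0, 624.0, 230.5], [0.0, 0.0, 1.0]] [-0.22004939  0.          0.          0.          0.        ] [[-0.72, -0.7, -0.01], [-0.56, 0.57, -0.6], [0.42, -0.43, -0.8]]
top [ 442.  -37. 1403.] [[582.8, 0.0, 324.4], [0.0, 582.8, 240.8], [0.0, 0.0, 1.0]] [0.05198916 0.         0.         0.         0.        ] [[-0.01, -1.0, -0.01], [-1.0, 0.01, -0.09], [0.09, 0.01, -1.0]]
{'time_s': 0.1, 'joints': array([-1.53141496e+00,  3.13425435e-01,  1.49834006e+00, -2.61050653e-05,
        1.33101528e+00, -2.23381710e-01]), 'dq': array([-0.00031653, -0.00164967, -0.00032232,  0.00026082, -0.00106817,
        0.00290094]), 'tau': array([ 3.72874812e-03, -4.12895072e+01, -2.60142320e+01, -2.21240443e-04,
        3.02762986e-03, -1.39834862e-05]), 'eef_pos': array([ 136.35061312, -506.75047764,  230.78416813]), 'ee_rot': array([-5.92715891e-04,  9.91381271e-01,  1.31006957e-01,  4.19532381e-05]), 'force': array([ 0.12213516, -0.33866256,  0.25088115]), 'wrist_torque': array([-0.00937732, -0.05126414,  0.06436019]), 'grip_force': 0.0, 'grip_width': 1.00203842737053}
```

View pics/top0.png

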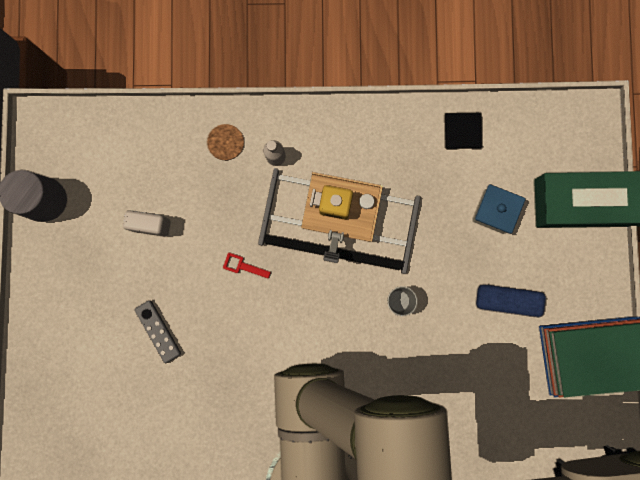

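View pics/side0.png

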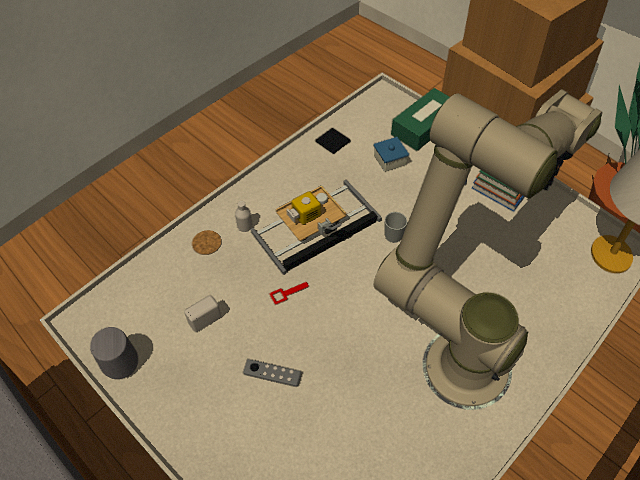

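The top view shows the caddy at about (343,207), the pedal at (332,253), the drawer plate at (316,199), the kerb from (265,240) to (405,265), the cup at (403,300) and the opener at (248,266). The side view shows the pedal near (328,230) and the drawer plate near (293,213). I'll enlarge both.

Run:
```python
import cv2,numpy as np
a=cv2.imread("pics/top0.png")[165:275,255:425];b=cv2.imread("pics/side0.png")[175:275,245:385]
a=cv2.resize(a,None,fx=4.6,fy=4.6,interpolation=cv2.INTER_CUBIC);b=cv2.resize(b,None,fx=5.5,fy=5.5,interpolation=cv2.INTER_CUBIC)
cv2.imwrite("pics/topz.png",a);cv2.imwrite("pics/sidez.png",b)
```

```text
(no output)
```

View pics/topz.png

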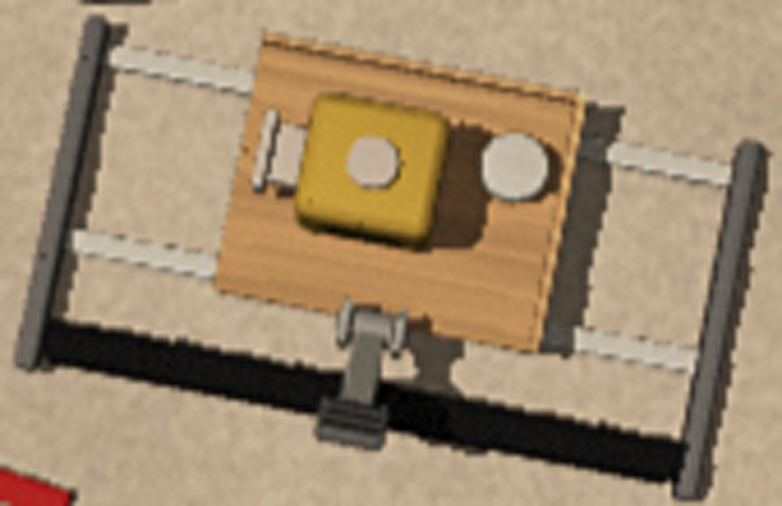

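View pics/sidez.png

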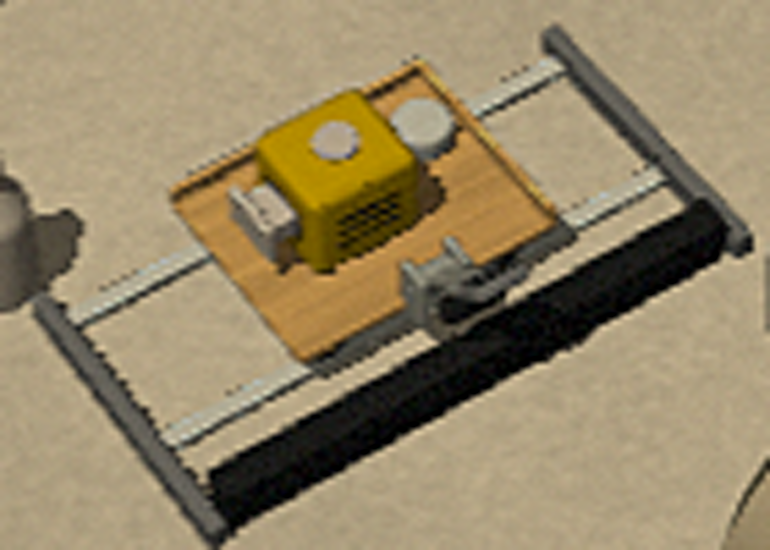

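The top zoom shows deck corners at (265,33), (583,95), (540,352) and (216,290), the hinge at (372,325), the raised pedal at (353,420), the drawer plate at (264,150), and the button at (372,162). The side zoom shows the drawer plate centre at about (262,220) and the pedal at about (505,275).

```bash
cat > h.py <<'E'
import cv2,pickle,numpy as np
d=pickle.load(open("c0.pkl","rb"))
def ray(n,uv):
    c=d[n];p=cv2.undistortPoints(np.array([[uv]],float),c["K"],c["distortion"])[0,0]
    return -c["R"].T@c["t"], c["R"].T@np.array([p[0],p[1],1.])
def plane(n,uv,z):
    o,v=ray(n,uv);return o+v*(z-o[2])/v[2]
def two(a,b):
    o,v=ray("top",a);q,w=ray("side",b);A=np.array([v,-w]).T
    s=np.linalg.lstsq(A,q-o,rcond=None)[0];P=o+v*s[0];Q=q+w*s[1];return (P+Q)/2,np.linalg.norm(P-Q)
T=lambda u,v:((u+.5)/4.6-.5+255,(v+.5)/4.6-.5+165)
S=lambda u,v:((u+.5)/5.5-.5+245,(v+.5)/5.5-.5+175)
E
python3 - <<'E'
from h import *
np.set_printoptions(precision=1,suppress=True)
C=[plane("top",T(*p),38) for p in((265,33),(583,95),(540,352),(216,290))]
print("deck top",np.array(C),np.mean(C,0))
for i in range(4):
    e=C[(i+1)%4]-C[i];print(np.linalg.norm(e),np.degrees(np.arctan2(e[1],e[0])))
print("deck side FL",plane("side",S(305,358),38))
print("button T",plane("top",T(372,162),106),"S",plane("side",S(336,140),106))
print("hinge T",plane("top",T(372,325),58))
K=[plane("top",T(*p),z) for p,z in(((50,345),32),((685,460),32))]
print("kerb",K,np.degrees(np.arctan2(*(K[0]-K[1])[[1,0]])))
print("pedal",two(T(353,420),S(505,275)), plane("top",T(353,420),111),plane("side",S(505,275),111))
print("refill",two(T(263,150),S(258,222)), plane("top",T(264,150),85),plane("side",S(262,222),72))
for n,p,z in(("cup",(403,298),75),("lotion",(273,146),110),("open1",(270,274),8)):print(n,plane("top",p,z))
B=[plane("top",T(*p),25) for p in((95,22),(28,365),(690,495),(750,148))]
print(np.mean(B,0),[np.degrees(np.arctan2(*(B[i]-B[j])[[1,0]])) for i,j in((0,1),(3,2),(0,3),(1,2))])
E
```

```text
deck top [[ 735.2    5.2   38. ]
 [ 700.9 -158.4   38. ]
 [ 568.2 -134.1   38. ]
 [ 601.8   31.3   38. ]] [651.5 -64.   38. ]
167.1123894165223 -101.86523631204783
134.85203748464596 169.63285857244517
168.7534983084922 78.51261745600611
135.93194400082044 -11.06937297758097
deck side FL [598.5  32.1  38. ]
button T [656.  -48.8 106. ] S [653.2 -48.2 106. ]
hinge T [580.9 -48.3  58. ]
kerb [array([575. , 117.1,  32. ]), array([ 512.7, -207.5,   32. ])] 79.13717050038444
pedal (array([526.5, -40.6, 109.3]), np.float64(7.643588559665556)) [529.4 -38.2 111. ] [522.5 -41.8 111. ]
refill (array([666. ,   3.8,  71.7]), np.float64(5.850876045438733)) [666.1   4.6  85. ] [661.7   0.9  72. ]
cup [ 435.  -199.2   75. ]
lotion [779.8  91.2 110. ]
open1 [494.5 108.9   8. ]
[619.9 -58.1  25. ] [np.float64(-11.009102293341028), np.float64(-11.003307576896649), np.float64(78.29410923957872), np.float64(78.30917110978572)]
```

```bash
cat > g.py <<'E'
# python3 g.py u w z [yaw]: target given as hinge-frame u (out to front), w (along track +y), z
import sys,numpy as np
from rig import monitor
from scipy.spatial.transform import Rotation as Ro
H=np.array([581.,-48.5,0]);a=np.radians(-11.2)
X=np.array([np.cos(a),np.sin(a),0]);Y=np.array([-X[1],X[0],0])
s=monitor.sense();q=s["ee_rot"];R=Ro.from_quat([q[1],q[2],q[3],q[0]]).as_matrix()
p=s["eef_pos"];r=p-H
print("now u,w,z",(-r@X).round(1),(r@Y).round(1),p[2].round(1),"t",s["time_s"],"F",s["force"].round(1),"Fw",(s["force"]@Y).round(1),"yaw toolx",np.degrees(np.arctan2(R[1,0],R[0,0])).round(1),"z",R[:,2].round(3),"j",s["joints"].round(2))
if len(sys.argv)>3:
    u,w,z=map(float,sys.argv[1:4]);t=H-u*X+w*Y+[0,0,z]
    print("units",(R.T@(t-p)/60).round(2))
E
echo ok
```

```text
ok
```

Call:
send_rows --targets '[0,0,8.7,0,0,0,-1,0,0,8.7,0,0,0,-1,0,0,8.8,0,0,0,-1,0,0,0,0,0,0,-1]'

```text
time_s: 0.6
eef_pos: [136.3, -506.8, 231.0]
ee_rot: [-0.0, 0.995, -0.096, -0.0]
force: [-0.0, -0.5, 0.5]
grip_width: 0.144
grip_force: 0.0
```

```bash
python3 g.py 50 0 180
```

```text
now u,w,z 347.2 -536.0 231.0 t 0.6 F [-0.  -0.5  0.5] Fw -0.5 yaw toolx -11.1 z [-0.     0.001 -1.   ] j [-1.53  0.31  1.5  -0.    1.33  0.23]
units [ 4.97 -8.92  0.86]
```

Call:
send_rows --targets '[0,0,0,0.45,-0.8,0,-1,0,0,0,0.45,-0.8,0,-1,0,0,0,0.45,-0.8,0,-1,0,0,0,0.45,-0.8,0,-1,0,0,0,0.45,-0.8,0,-1]'

```text
time_s: 1.23
eef_pos: [316.1, -296.1, 231.3]
ee_rot: [0.0, 0.995, -0.095, 0.0]
force: [0.5, -0.8, 0.2]
grip_width: -0.004
grip_force: 0.0
```

Call:
send_rows --targets '[0,0,0,0.45,-0.8,0,-1,0,0,0,0.45,-0.8,0,-1,0,0,0,0.45,-0.8,0,-1,0,0,0,0.45,-0.8,0,-1,0,0,0,0.45,-0.8,0,-1]'

```text
time_s: 1.85
eef_pos: [495.0, -86.6, 231.3]
ee_rot: [0.0, 0.995, -0.095, 0.0]
force: [-0.6, -0.7, 0.2]
grip_width: -0.002
grip_force: 0.0
```

```bash
python3 g.py 50 0 150
```

```text
now u,w,z 77.0 -54.1 231.3 t 1.85 F [-0.6 -0.7  0.2] Fw -0.8 yaw toolx -10.9 z [ 0. -0. -1.] j [-0.41  0.26  1.56 -0.    1.31  1.35]
units [ 0.45 -0.9   1.35]
```

Call:
send_rows --targets '[0,0,0,0.23,-0.45,0.6,-1,0,0,0,0.22,-0.45,0.6,-1,0,0,0,0,0,0,-1]'

```text
time_s: 2.22
eef_pos: [530.3, -38.8, 156.6]
ee_rot: [-0.001, 0.996, -0.094, -0.003]
force: [0.3, -0.5, 1.2]
grip_width: -0.001
grip_force: 0.0
```

```bash
python3 g.py 52 0 135
python3 - <<'E'
from rig import eyes
import cv2,numpy as np
a=eyes.capture("top")["img"][165:285,255:425,::-1];b=eyes.capture("side")["img"][155:275,235:405,::-1]
cv2.imwrite("pics/m1.png",cv2.resize(np.hstack([a,b]),(798,282),interpolation=cv2.INTER_CUBIC))
E
```

```text
now u,w,z 51.7 -0.3 156.6 t 2.225 F [ 0.3 -0.5  1.2] Fw -0.4 yaw toolx -10.8 z [-0.005  0.002 -1.   ] j [-0.29  0.4   1.58  0.    1.17  1.47]
units [-0.   -0.01  0.36]
```

View pics/m1.png

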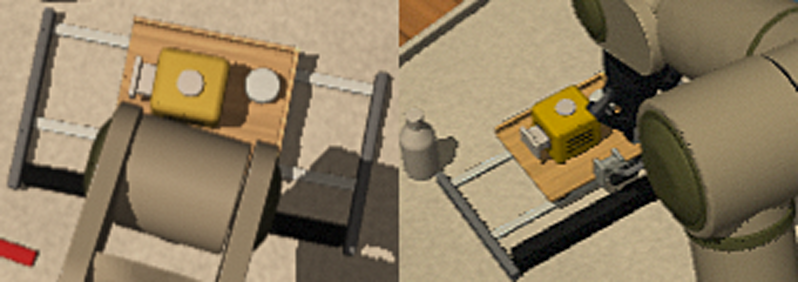

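The top view is blocked by the arm. The side view shows the closed fingers above the pedal, with nothing disturbed. I'll descend.

Call:
send_rows --targets '[0,0,0,0,0,0.25,-1,0,0,0,0,0,0.2,-1,0,0,0,0,0,0.1,-1,0,0,0,0,0,0.1,-1,0,0,0,0,0,0,-1]'

```text
time_s: 2.95
eef_pos: [530.9, -40.5, 120.0]
ee_rot: [-0.0, 0.995, -0.097, -0.0]
force: [-0.8, 0.0, 0.7]
grip_width: -0.0
grip_force: 0.0
```

Call:
send_rows --targets '[0,0,0,-0.04,0,0.08,-1,0,0,0,-0.04,0,0.08,-1,0,0,0,-0.04,0,0.08,-1,0,0,0,0,0,0,-1]'

```text
time_s: 3.45
eef_pos: [523.8, -39.1, 106.0]
ee_rot: [0.0, 0.995, -0.097, 0.0]
force: [-0.7, -1.4, 0.3]
grip_width: -0.002
grip_force: 0.3
```

```bash
python3 g.py 65 0 80
```

```text
now u,w,z 57.9 -1.8 106.0 t 3.45 F [-0.7 -1.4  0.3] Fw -1.5 yaw toolx -11.1 z [ 0. -0. -1.] j [-0.3   0.45  1.66 -0.    1.04  1.47]
units [-0.12 -0.03  0.43]
```

Call:
send_rows --targets '[0,0,0,-0.02,0,0.08,-1,0,0,0,-0.02,0,0.08,-1,0,0,0,0,0,0,-1]'

```text
time_s: 3.82
eef_pos: [521.5, -38.6, 96.2]
ee_rot: [0.0, 0.995, -0.097, -0.0]
force: [0.0, -0.5, 0.5]
grip_width: -0.0
grip_force: 0.3
```

```bash
python3 g.py 65 0 80
```

```text
now u,w,z 60.3 -1.8 96.2 t 3.825 F [ 0.  -0.5  0.5] Fw -0.5 yaw toolx -11.1 z [-0. -0. -1.] j [-0.3   0.46  1.67 -0.    1.01  1.47]
units [-0.08 -0.03  0.27]
```

Run:
```python
from rig import eyes
import cv2,numpy as np
b=eyes.capture("side")["img"][165:275,255:405,::-1]
cv2.imwrite("pics/m2.png",cv2.resize(b,(750,550),interpolation=cv2.INTER_CUBIC))
```

```text
(no output)
```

View pics/m2.png

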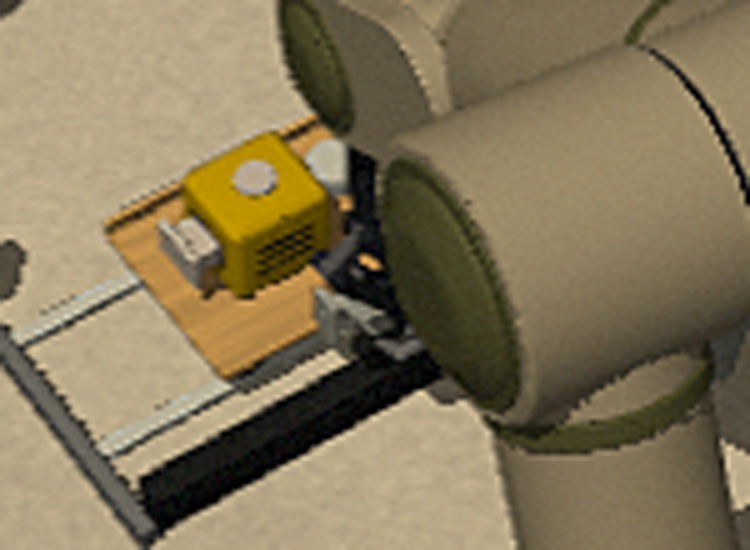

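The side view shows the pedal lowered to about (405,345), so the lever is already following the fingers. Hinge friction relaxes when the tool rests, so I'll read forces while moving.

Call:
send_rows --targets '[0,0,0,0,-0.01,0.08,-1,0,0,0,0,-0.01,0.08,-1,0,0,0,0,-0.01,0.08,-1,0,0,0,0,0,0.04,-1]'

```text
time_s: 4.38
eef_pos: [521.7, -36.8, 79.4]
ee_rot: [0.0, 0.995, -0.097, -0.0]
force: [-2.3, -0.8, 6.0]
grip_width: -0.002
grip_force: 2.6
```

Call:
send_rows --targets '[0,0,0,0,0,0.04,-1,0,0,0,0,0,0.03,-1]'

```text
time_s: 4.62
eef_pos: [521.7, -36.7, 75.3]
ee_rot: [-0.0, 0.995, -0.097, -0.0]
force: [-3.7, 0.3, 6.3]
grip_width: 0.001
grip_force: 2.6
```

```bash
python3 g.py 63 0 65
```

```text
now u,w,z 60.5 0.0 75.3 t 4.625 F [-3.7  0.3  6.3] Fw -0.4 yaw toolx -11.1 z [-0.001  0.    -1.   ] j [-0.29  0.49  1.69 -0.    0.97  1.47]
units [-0.04  0.    0.17]
```

Call:
send_rows --targets '[0,0,0,0,0,0.02,-1,0,0,0,0,0,0.02,-1]'

```text
time_s: 4.88
eef_pos: [521.6, -36.7, 72.9]
ee_rot: [-0.0, 0.995, -0.097, -0.0]
force: [-3.6, 0.5, 6.8]
grip_width: 0.001
grip_force: 2.7
```

Call:
send_rows --targets '[0,0,0,0,0,0.02,-1,0,0,0,0,0,0.02,-1]'

```text
time_s: 5.12
eef_pos: [521.6, -36.6, 70.5]
ee_rot: [-0.0, 0.995, -0.097, -0.001]
force: [-3.8, 0.2, 5.8]
grip_width: -0.001
grip_force: 2.7
```

Call:
send_rows --targets '[0,0,0,0,0,0.02,-1,0,0,0,0,0,0.02,-1]'

```text
time_s: 5.38
eef_pos: [521.5, -36.7, 68.1]
ee_rot: [-0.0, 0.995, -0.097, -0.001]
force: [-2.9, 1.0, 7.1]
grip_width: 0.001
grip_force: 2.7
```

Call:
send_rows --targets '[0,0,0,0,0,0.02,-1,0,0,0,0,0,0.02,-1]'

```text
time_s: 5.62
eef_pos: [521.4, -36.7, 65.6]
ee_rot: [-0.0, 0.995, -0.097, -0.001]
force: [-3.4, 0.6, 5.5]
grip_width: -0.003
grip_force: 2.7
```

Call:
send_rows --targets '[0,0,0,-0.02,0,0.02,-1,0,0,0,-0.02,0,0.02,-1]'

```text
time_s: 5.88
eef_pos: [520.6, -36.6, 63.8]
ee_rot: [0.0, 0.995, -0.097, 0.002]
force: [4.5, 0.3, 5.6]
grip_width: -0.0
grip_force: 2.5
```

Call:
send_rows --targets '[0,0,0,-0.02,0,0.02,-1,0,0,0,-0.02,0,0.02,-1]'

```text
time_s: 6.12
eef_pos: [517.5, -36.0, 61.0]
ee_rot: [0.0, 0.995, -0.097, 0.001]
force: [3.9, -0.9, 4.9]
grip_width: 0.001
grip_force: 2.4
```

Call:
send_rows --targets '[0,0,0,-0.03,0,0.02,-1,0,0,0,-0.03,0,0.02,-1]'

```text
time_s: 6.38
eef_pos: [513.8, -35.3, 58.5]
ee_rot: [0.0, 0.995, -0.097, 0.0]
force: [3.7, -0.8, 5.3]
grip_width: -0.004
grip_force: 2.7
```

Call:
send_rows --targets '[0,0,0,-0.04,0,0.02,-1,0,0,0,-0.04,0,0.02,-1]'

```text
time_s: 6.62
eef_pos: [508.9, -34.3, 56.1]
ee_rot: [0.0, 0.995, -0.097, 0.0]
force: [3.9, -1.3, 4.6]
grip_width: 0.001
grip_force: 2.7
```

Call:
send_rows --targets '[0,0,0,-0.03,0,0.02,-1,0,0,0,-0.03,0,0.02,-1]'

```text
time_s: 6.88
eef_pos: [506.9, -34.0, 54.7]
ee_rot: [0.0, 0.995, -0.097, 0.002]
force: [7.4, -1.3, 12.7]
grip_width: -0.0
grip_force: 5.9
```

Call:
send_rows --targets '[0,0,0,0,0,0,-1]'

```text
time_s: 7.0
eef_pos: [506.7, -34.0, 54.7]
ee_rot: [0.0, 0.995, -0.097, 0.002]
force: [5.8, -0.6, 10.1]
grip_width: -0.001
grip_force: 4.8
```

```bash
python3 g.py 63 0 65
```

```text
now u,w,z 75.7 -0.2 54.7 t 7.0 F [ 5.8 -0.6 10.1] Fw 0.5 yaw toolx -11.1 z [ 0.004 -0.001 -1.   ] j [-0.3   0.49  1.75  0.    0.89  1.47]
units [ 0.21 -0.   -0.17]
```

Call:
send_rows --targets '[0,0,0,0,0,0.015,-1]'

```text
time_s: 7.12
eef_pos: [506.8, -34.0, 54.1]
ee_rot: [0.0, 0.995, -0.097, 0.002]
force: [3.5, -0.7, 15.3]
grip_width: -0.002
grip_force: 7.6
```

Call:
send_rows --targets '[0,0,0,0,0,-0.1,-1,0,0,0,0,0,-0.4,-1,0,0,0,0,0,-0.6,-1,0,0,0,0,0,-0.6,-1,0,0,0,0,0,-0.3,-1]'

```text
time_s: 7.75
eef_pos: [504.7, -33.3, 173.7]
ee_rot: [-0.0, 0.995, -0.097, -0.001]
force: [0.2, -0.4, -1.1]
grip_width: 0.001
grip_force: 0.0
```

Call:
send_rows --targets '[0,0,-10,0,0,0,-1,0,0,-10,0,0,0,-1,0,0,-10,0,0,0,-1,0,0,-10,0,0,0,-1,0,0,-10,0,0,0,-1]'

```text
time_s: 8.38
eef_pos: [504.1, -33.2, 171.7]
ee_rot: [-0.001, 0.942, 0.335, -0.002]
force: [0.1, 0.5, 0.1]
grip_width: 0.001
grip_force: 0.0
```

Call:
send_rows --targets '[0,0,-10,0,0,0,-1,0,0,-10,0,0,0,-1,0,0,-10,0,0,0,-1,0,0,-10,0,0,0,-1,0,0,0,0,0,0,-1]'

```text
time_s: 9.0
eef_pos: [504.4, -33.3, 171.9]
ee_rot: [-0.001, 0.773, 0.635, -0.001]
force: [0.7, -0.6, -0.5]
grip_width: -0.003
grip_force: 0.0
```

```bash
python3 g.py -73 100 160
```

```text
now u,w,z 78.1 0.1 171.9 t 9.0 F [ 0.7 -0.6 -0.5] Fw -0.5 yaw toolx 78.8 z [-0.003  0.001 -1.   ] j [-0.3   0.33  1.64 -0.    1.18 -0.1 ]
units [1.67 2.52 0.19]
```

Call:
send_rows --targets '[0,0,0,0.42,0.63,0,-1,0,0,0,0.42,0.63,0,-1,0,0,0,0.42,0.63,0,-1,0,0,0,0.41,0.63,0,-1,0,0,0,0,0,0,-1]'

```text
time_s: 9.62
eef_pos: [673.8, 36.7, 170.6]
ee_rot: [-0.001, 0.773, 0.634, -0.001]
force: [0.4, -0.3, -0.4]
grip_width: 0.002
grip_force: 0.0
```

```bash
python3 g.py -73 100 66
python3 - <<'E'
from rig import eyes
import cv2,numpy as np,pickle
c=eyes.capture("top");e=eyes.capture("side");pickle.dump({"top":c,"side":e},open("c1.pkl","wb"))
b=e["img"][165:275,245:395,::-1]
cv2.imwrite("pics/m3.png",cv2.resize(b,(750,550),interpolation=cv2.INTER_CUBIC))
E
```

```text
now u,w,z -74.5 101.6 170.6 t 9.625 F [ 0.4 -0.3 -0.4] Fw -0.3 yaw toolx 78.7 z [-0.003  0.    -1.   ] j [-0.12  0.7   1.06  0.    1.39  0.08]
units [-0.03 -0.02  1.74]
```

View pics/m3.png

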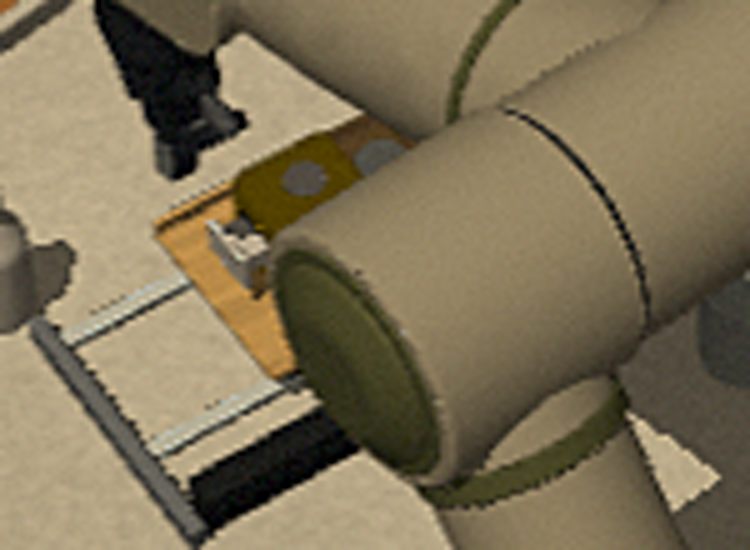

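The side view shows the fingers at (180,160), above and outside the drawer plate at (235,255), and the caddy hasn't moved. Next I'll descend beside the plate.

Call:
send_rows --targets '[0,0,0,0,0,0.6,-1,0,0,0,0,0,0.5,-1,0,0,0,0,0,0.4,-1,0,0,0,0,0,0.22,-1,0,0,0,0,0,0,-1]'

```text
time_s: 10.35
eef_pos: [672.5, 35.3, 69.4]
ee_rot: [-0.0, 0.773, 0.635, -0.0]
force: [0.5, -0.0, 1.0]
grip_width: 0.002
grip_force: 0.0
```

Call:
send_rows --targets '[0,0,0,-0.1,0,0,-1,0,0,0,-0.1,0,0,-1]'

```text
time_s: 10.6
eef_pos: [671.1, 23.2, 70.7]
ee_rot: [0.001, 0.772, 0.635, 0.001]
force: [0.3, -0.1, 0.8]
grip_width: 0.0
grip_force: 0.0
```

```bash
python3 g.py -73 80 66
```

```text
now u,w,z -74.5 87.8 70.7 t 10.6 F [ 0.3 -0.1  0.8] Fw -0.1 yaw toolx 78.8 z [ 0.002 -0.    -1.   ] j [-0.14  0.78  1.18 -0.    1.18  0.06]
units [-0.13 -0.02  0.08]
```

Call:
send_rows --targets '[0,0,0,-0.05,0,0.07,-1,0,0,0,-0.05,0,0,-1,0,0,0,-0.05,0,0,-1]'

```text
time_s: 10.98
eef_pos: [669.1, 15.4, 65.1]
ee_rot: [-0.0, 0.772, 0.635, 0.0]
force: [2.1, 4.9, -1.8]
grip_width: -0.004
grip_force: 2.3
```

```bash
python3 g.py -73 80 66
```

```text
now u,w,z -74.0 79.8 65.1 t 10.975 F [ 2.1  4.9 -1.8] Fw 5.2 yaw toolx 78.9 z [ 0.     0.001 -1.   ] j [-0.15  0.78  1.19  0.    1.17  0.04]
units [ 0.   -0.02 -0.01]
```

Call:
send_rows --targets '[0,0,0,-0.03,0,0,-1,0,0,0,-0.03,0,0,-1,0,0,0,-0.03,0,0,-1]'

```text
time_s: 11.35
eef_pos: [667.9, 9.6, 65.2]
ee_rot: [-0.0, 0.772, 0.635, -0.0]
force: [1.2, 4.1, -3.0]
grip_width: -0.002
grip_force: 2.3
```

Call:
send_rows --targets '[0,0,0,-0.02,0,0,-1,0,0,0,-0.02,0,0,-1]'

```text
time_s: 11.6
eef_pos: [667.4, 7.2, 65.3]
ee_rot: [-0.0, 0.772, 0.635, -0.0]
force: [0.3, 3.6, -4.1]
grip_width: -0.005
grip_force: 2.3
```

Call:
send_rows --targets '[0,0,0,-0.015,0,0,-1,0,0,0,-0.015,0,0,-1]'

```text
time_s: 11.85
eef_pos: [667.1, 5.5, 65.3]
ee_rot: [-0.0, 0.772, 0.635, -0.0]
force: [-0.4, 4.4, -2.9]
grip_width: -0.0
grip_force: 2.3
```

Call:
send_rows --targets '[0,0,0,-0.015,0,0,-1,0,0,0,-0.015,0,0,-1]'

```text
time_s: 12.1
eef_pos: [666.7, 3.7, 65.3]
ee_rot: [-0.0, 0.772, 0.635, -0.0]
force: [-0.9, 5.0, -2.8]
grip_width: -0.004
grip_force: 2.3
```

Call:
send_rows --targets '[0,0,0,-0.015,0,0,-1,0,0,0,-0.015,0,0,-1]'

```text
time_s: 12.35
eef_pos: [666.5, 2.8, 65.4]
ee_rot: [-0.001, 0.772, 0.635, 0.001]
force: [0.3, 9.8, -3.3]
grip_width: -0.003
grip_force: 5.3
```

Call:
send_rows --targets '[0,0,0,0,0,0,-1,0,0,0,0,0,0,-1]'

```text
time_s: 12.6
eef_pos: [666.5, 2.8, 65.4]
ee_rot: [-0.0, 0.772, 0.635, 0.0]
force: [0.6, 8.1, -3.8]
grip_width: 0.005
grip_force: 4.2
```

Call:
send_rows --targets '[0,0,0,0.1,0,0,-1,0,0,0,0.3,0,0,-1,0,0,0,0,0,-0.6,-1,0,0,0,0,0,-0.6,-1,0,0,0,0,0,-0.6,-1]'

```text
time_s: 13.22
eef_pos: [671.4, 26.2, 175.0]
ee_rot: [0.001, 0.772, 0.635, 0.0]
force: [0.5, 0.4, 0.4]
grip_width: 0.001
grip_force: 0.0
```

Call:
send_rows --targets '[0,0,10,0,0,0,-0.3,0,0,10,0,0,0,-0.3,0,0,10,0,0,0,-0.3,0,0,10,0,0,0,-0.3,0,0,10,0,0,0,-0.3]'

```text
time_s: 13.85
eef_pos: [671.5, 26.1, 173.8]
ee_rot: [0.0, 0.969, 0.247, 0.0]
force: [-0.5, 0.5, -0.5]
grip_width: 0.35
grip_force: 0.0
```

Call:
send_rows --targets '[0,0,10,0,0,0,-0.3,0,0,10,0,0,0,-0.3,0,0,10,0,0,0,-0.3,0,0,10,0,0,0,-0.3,0,0,0,0,0,0,0.5]'

```text
time_s: 14.48
eef_pos: [671.4, 26.0, 173.8]
ee_rot: [0.0, 0.995, -0.096, 0.0]
force: [0.4, -0.7, 0.9]
grip_width: 0.546
grip_force: 0.0
```

```bash
python3 g.py 76 60 170
python3 - <<'E'
from rig import eyes
import cv2,numpy as np,pickle
c=eyes.capture("top");e=eyes.capture("side")
a=c["img"][165:285,255:425,::-1];b=e["img"][155:275,235:405,::-1]
cv2.imwrite("pics/m4.png",cv2.resize(np.hstack([a,b]),(798,282),interpolation=cv2.INTER_CUBIC))
E
```

```text
now u,w,z -74.2 90.7 173.8 t 14.475 F [ 0.4 -0.7  0.9] Fw -0.6 yaw toolx -11.0 z [ 0.001 -0.001 -1.   ] j [-0.14  0.69  1.07 -0.    1.38  1.63]
units [-2.51  0.5   0.06]
```

View pics/m4.png

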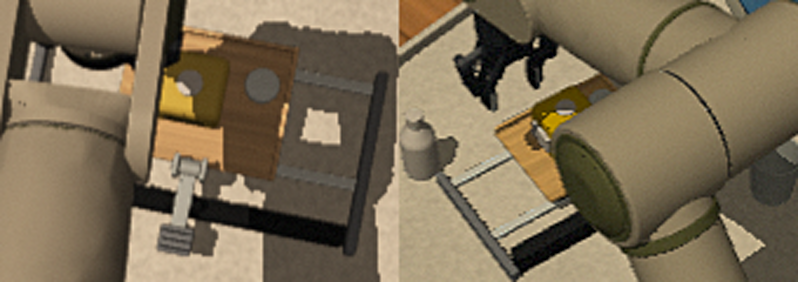

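The top view shows the caddy unmoved, with the button still at (190,82), and the lever down with the pedal at (177,238). The drawer looks home.

Run:
```python
from h import *
p=plane("top",(330.4-.3,266.4-.3),55)
H=np.array([581.,-48.5,0]);a=np.radians(-11.2);X=np.array([np.cos(a),np.sin(a),0]);Y=np.array([-X[1],X[0],0])
print(p,-(p-H)@X,(p-H)@Y)
```

```text
[509.63610055 -35.14799172  55.        ] 72.59820373423298 -0.7635993566457113
```

Call:
send_rows --targets '[0,0,0,-0.5,0.3,0,0.5,0,0,0,-0.5,0.3,0,0.5,0,0,0,-0.5,0.3,0,0.5,0,0,0,-0.5,0.3,0,0.5,0,0,0,-0.5,0.3,0,0.5]'

```text
time_s: 15.2
eef_pos: [505.6, -34.0, 173.6]
ee_rot: [0.0, 0.995, -0.095, 0.0]
force: [0.9, -0.4, -0.6]
grip_width: 0.746
grip_force: 0.0
```

```bash
python3 g.py 75 0 33
```

```text
now u,w,z 76.7 -0.4 173.6 t 15.2 F [ 0.9 -0.4 -0.6] Fw -0.2 yaw toolx -11.0 z [ 0.001 -0.    -1.   ] j [-0.3   0.33  1.64 -0.    1.18  1.46]
units [ 0.03 -0.01  2.34]
```

Call:
send_rows --targets '[0,0,0,0.02,0,0.8,0.5,0,0,0,0,0,0.7,0.5,0,0,0,0,0,0.5,0.5,0,0,0,0,0,0.3,0.5,0,0,0,0,0,0,0.5]'

```text
time_s: 15.82
eef_pos: [507.3, -33.9, 34.7]
ee_rot: [-0.0, 0.995, -0.096, -0.001]
force: [-0.8, -0.7, 0.2]
grip_width: 0.748
grip_force: 0.0
```

Call:
send_rows --targets '[0,0,0,0,0,0,-0.4,0,0,0,0,0,0,-0.4,0,0,0,0,0,0,-0.4,0,0,0,0,0,0,-0.4]' --newtons 25

```text
time_s: 16.32
eef_pos: [508.4, -34.1, 36.6]
ee_rot: [0.0, 0.995, -0.097, 0.001]
force: [-1.6, 1.4, 6.3]
grip_width: 0.392
grip_force: 26.7
```

```bash
python3 g.py 75 0 33
```

```text
now u,w,z 74.0 -0.0 36.6 t 16.325 F [-1.6  1.4  6.3] Fw 1.0 yaw toolx -11.1 z [ 0.002 -0.    -1.   ] j [-0.3   0.53  1.76  0.    0.86  1.47]
units [-0.02 -0.    0.06]
```

Call:
send_rows --targets '[0,0,0,0,0,-0.17,-0.4,0,0,0,0.03,0,-0.17,-0.4,0,0,0,0.05,0,-0.165,-0.4]'

```text
time_s: 16.7
eef_pos: [511.7, -34.8, 65.9]
ee_rot: [-0.0, 0.995, -0.097, -0.001]
force: [0.4, -0.6, -8.9]
grip_width: 0.388
grip_force: 25.8
```

Call:
send_rows --targets '[0,0,0,0.075,0,-0.155,-0.4,0,0,0,0.095,0,-0.145,-0.4,0,0,0,0.11,0,-0.13,-0.4,0,0,0,0,0,0,-0.4]'

```text
time_s: 17.2
eef_pos: [529.6, -38.3, 92.7]
ee_rot: [0.0, 0.995, -0.097, 0.0]
force: [-4.5, 0.1, 2.5]
grip_width: 0.386
grip_force: 26.5
```

```bash
python3 g.py 75 0 33
```

```text
now u,w,z 52.5 0.0 92.7 t 17.2 F [-4.5  0.1  2.5] Fw -0.8 yaw toolx -11.1 z [ 0.001 -0.    -1.   ] j [-0.29  0.48  1.65 -0.    1.01  1.47]
units [-0.38 -0.    0.99]
```

Call:
send_rows --targets '[0,0,0,0,0,0,0.5,0,0,0,0,0,0,0.5,0,0,0,0,0,0,0.5,0,0,0,0,0,0,0.5]'

```text
time_s: 17.7
eef_pos: [529.1, -38.3, 91.6]
ee_rot: [0.0, 0.995, -0.097, 0.0]
force: [-0.2, -0.4, 1.0]
grip_width: 0.75
grip_force: 0.0
```

Call:
send_rows --targets '[0,0,0,0,0,-0.4,0.5,0,0,0,0,0,-0.6,0.5,0,0,0,0,0,-0.6,0.5,0,0,0,-0.4,0.8,0,0.5,0,0,0,-0.4,0.8,0,0.5]'

```text
time_s: 18.32
eef_pos: [462.6, -123.9, 187.8]
ee_rot: [0.0, 0.995, -0.096, 0.0]
force: [0.3, 0.1, -0.4]
grip_width: 0.749
grip_force: 0.0
```

Call:
send_rows --targets '[0,0,0,-0.4,0.8,0,0.5,0,0,0,-0.4,0.8,0,0.5,0,0,0,-0.4,0.8,0,0.5,0,0,0,0,0,0,0.5]'

```text
time_s: 18.82
eef_pos: [363.3, -252.7, 187.6]
ee_rot: [0.0, 0.995, -0.1, 0.0]
force: [0.3, 0.8, -0.0]
grip_width: 0.751
grip_force: 0.0
```

```bash
python3 g.py
python3 - <<'E'
from rig import eyes
import cv2,numpy as np
c=eyes.capture("top");e=eyes.capture("side")
a=c["img"][165:285,255:425,::-1];b=e["img"][155:275,235:405,::-1]
cv2.imwrite("pics/m5.png",cv2.resize(np.hstack([a,b]),(800,282),interpolation=cv2.INTER_CUBIC))
E
```

```text
now u,w,z 173.8 -242.6 187.6 t 18.825 F [ 0.3  0.8 -0. ] Fw 0.8 yaw toolx -11.4 z [ 0.    -0.001 -1.   ] j [-0.87  0.17  1.8  -0.    1.17  0.9 ]
```

View pics/m5.png

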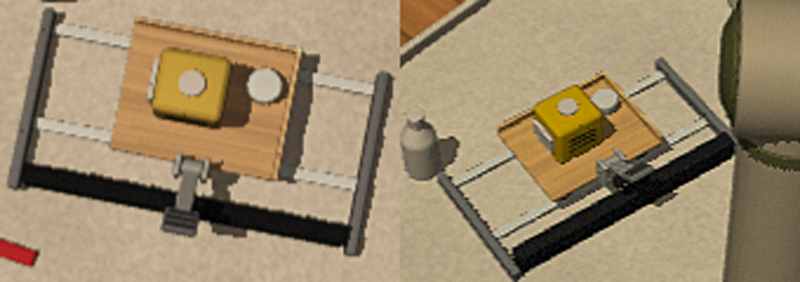

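The drawer is home against the diffuser at (152,78). The caddy hasn't moved. The pedal is up at (180,222), compared with about 215 at the start and 238 when braked. I'll compare closely with the starting view to check the lever angle.

Run:
```python
from rig import eyes
import cv2,numpy as np,pickle
d=pickle.load(open("c0.pkl","rb"))
r=[]
for n,(y,x) in(("top",(225,312)),("side",(205,310))):
    r.append(np.hstack([cv2.resize(i[y:y+45,x:x+55,::-1],(385,290),interpolation=cv2.INTER_CUBIC) for i in (d[n]["img"],eyes.capture(n)["img"])]))
cv2.imwrite("pics/m6.png",np.vstack(r))
```

```text
(no output)
```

View pics/m6.png

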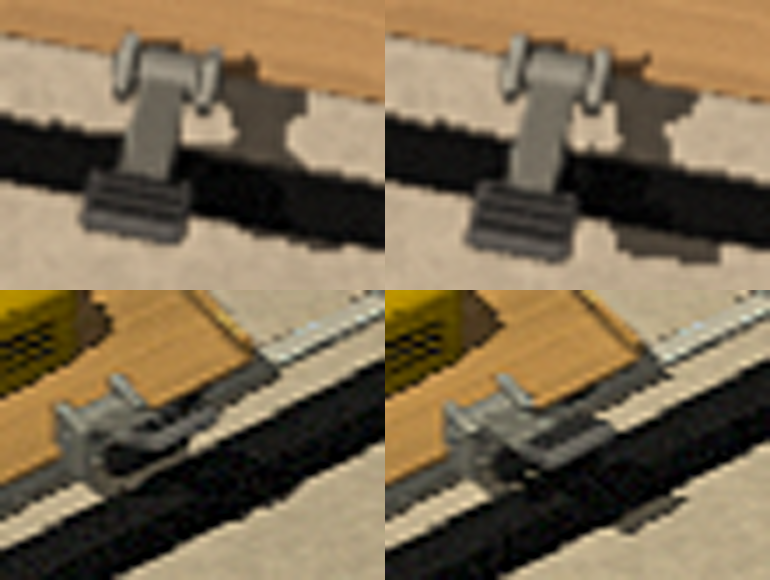

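```bash
python3 - <<'E'
from h import *
H=np.array([581.,-48.5,0]);a=np.radians(-11.2);X=np.array([np.cos(a),np.sin(a),0])
for nm,cu,cv_,z in(("init",132,237,116),("now",522-385,254,108),("hinge",165,67,61)):
    p=plane("top",(cu/7+312-.4,cv_/6.44+225-.4),z);print(nm,p.round(1),(-(p-H)@X).round(1))
E
python3 g.py 52 0 187
```

```text
init [517.  -36.1 116. ] 65.2
now [511.5 -37.7 108. ] 70.2
hinge [581.2 -47.6  61. ] -0.0
now u,w,z 172.4 -239.3 187.5 t 19.025 F [ 0.1 -0.1  0.1] Fw -0.1 yaw toolx -11.1 z [ 0.  0. -1.] j [-0.87  0.17  1.8   0.    1.17  0.9 ]
units [ 2.02 -3.98  0.01]
```

```bash
python3 -c "
from rig import job
print(job.finish_job())"
```

```text
the job is handed in; nothing more can be done
None
```

I set the brake and let go, pushed the drawer home to its stop at about 10 N, raised the lever to within an estimated 0.13–0.19 rad of its upper stop (limit 0.30), and handed the job in at about 19 s with the caddy not visibly moved; no verdict came back.

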